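Sort two roll bushings on the sizing pins

ROBOT

A 6-joint arm with a two-finger parallel gripper is mounted at the origin on the work surface. World frame = base frame: x ahead of the robot, y to its left, z up, the work surface at z = 0. Lengths are in mm, angles in rad, forces in N, time in s.
With the tool pointing down it reaches from about 275 to 750 mm from the base axis. Payload 10.2 kg.
Tool frame: the origin (TCP) lies at the centre of the arm's flange, where the gripper is bolted on; the fingertips stand finger_overhang ahead of it and the grasp point (between the pads) lies 155 mm ahead of it (finger_overhang is the distance from the TCP to the fingertips, in mm); z points along the fingers, y is the line along which they close (so a half turn about z gives the same grasp; the last joint's range is limited). The gripper opens to 85 mm and grips with 20 to 120 N. Pads are 22 mm wide; open, the fingers measure 114 mm over their backs; the gripper's body (76 mm by 85 mm) begins 54 mm behind the grasp point. The pads swing forward as they close: fully open they stand 13 mm farther back than shut.
Start: joints at [-1.389, 0.313, 1.498, -0, 1.331, -0.223], TCP at [206.752, -482.583, 404.694] pointing down, gripper open.
Joint ranges: [-2.94, 2.94], [-0.97, 2.17], [0.19, 2.56], [-1.23, 4.37], [0.02, 3.11], [-2.88, 2.88]. Speed limits (rad/s): [2.39, 2.39, 3.01, 3.14, 3.14, 3.14].

INTERFACE

Orientations are given as a 3x3 rotation matrix whose columns are the frame's x, y, z axes.
In Python, from plant import * gives the robot as it stands. The module is installed in compiled form; this text tells all that it offers. Calls block until the motion is done:
- movep(position, orientation): joint-space move of the TCP to a pose.
- servo_line(position, ori=None, v=150, stop_force=None): straight line of the TCP; ori=None keeps the orientation; v is the mean speed in mm/s. With stop_force (N) it stops when the force on the tool has changed by that much, and returns True; else False.
- move_joints(angles): joint-space move.
- gripper_open() and close_gripper(): open the fingers fully, or close them until they stop; the grip force is fixed at half the most.
- pause(seconds).
- inverse_kinematics(position, orientation): joint angles nearest the present ones, or None.
- state(): the state.
- camera(name): name is "scene" or "top" or "wrist"; returns a dict with "color" (420x560x3 uint8, red, green, blue), "depth" (420x560 float32, mm along the optical axis (not along the pixel's ray), 0 where there is no reading), "fx", "fy", "cx", "cy" (pixels), "rvec" (rotation vector, rad) and "tvec" (3), from world to camera coordinates, as OpenCV has them. Camera axes: x right, y down, z forward; pixel columns grow to the right and rows downward; lengths in mm; the calibration is good to about 2 mm. A picture is of the moment at which its call begins.
A pose or a line that the arm cannot do raises MotionError and nothing moves.
- sign_off(): hands the job in; it is judged then, once.
The state is a dict: "time_s": time; "q": joint angles; "joint_vel": joint speeds; "tau": joint torques, N m; "tcp_pos": TCP position; "tcp_rot": TCP orientation; "force": force on the tool from outside, world axes, zero at the start; "torque": the same for the moment, N m; "grip_width": opening from 0.0 (shut) to 1.0 (fully open); "finger_force": force on a finger pad.
Only numpy, scipy, OpenCV 4.12 (cv2) and the standard library are available. Lean on these libraries where they do the work, as an engineer would, in place of code of your own. Each camera call takes 0.05 s, during which the arm holds its last target. There are 200 camera calls.

TASK

One pin of the sizing stand is a little thicker than the other; try the roll bushings on them by feel, and leave each of the two fully home on a pin, both at once. The bushing that lies on its side has the tighter bore and goes all the way down on only one of the pins: first stand it up on the bare table and let go of it, then take it again to try it. Leave the other things on the table where they are.

Things in the scene. Friction and masses are not known exactly. Their poses are not given: they have to be found in the camera images.
- bushing_a: plain grey plastic bushing that lies on its side at the start (bore level): square outside 36 x 36 mm, 70 mm long, with a round bore right through along its z axis, both ends alike. Origin at its centre (18 mm above the table lying, 35 mm standing on an end). Outside exactly like bushing_b. Its bore is 20 mm, with a 1.5 mm bevel at both ends.
- bushing_b: plain grey plastic bushing that stands on end at the start: outside and origin as for bushing_a (z axis along the bore, origin at its centre), but its bore is 24 mm.
- stand: sizing stand, fixed: flat aluminium plate 100 x 210 x 10 mm (x, y, z), origin at the centre of its underside, with two upright steel pins 110 mm apart along its y. A bushing that fits slides down until its lower end rests on the plate (its centre 45 mm above the table). The wide bushing also drops, loosely, over the thin pin, but then the tight one has no pin left.
- pin_left (a point): centre of the foot of the pin at the stand's +y end, on the plate's top face. Both pins are 60 mm tall with the same 16 mm thick pilot that enters either bushing; from 38 mm above the plate down they have the sizing diameter: 18.4 mm on one, 22.4 mm on the other, changing from run to run. A bushing too tight stops with its lower end about 40 mm above the plate.
- pin_right (a point): the same for the pin at the stand's -y end.
- label_roll: bystander: roll of paper labels standing on its flat side: 64 mm diameter, 40 mm high, 38 mm core hole; origin centre of underside
- phone: bystander: black phone lying flat, 75 x 155 x 9 mm (x, y, z); origin centre of underside
- spray_bottle: bystander: clear spray bottle, upright, 38 mm diameter, 120 mm high; origin centre of underside
- herb_jar: bystander: green glass herb jar, upright, 66 mm diameter, 90 mm high; origin centre of underside
- stapler: bystander: black stapler, 35 x 130 x 41 mm (x, y, z); origin centre of underside
- marker: bystander: white marker pen with blue cap, 130 x 13 x 13 mm, long along its x; origin centre of underside
There are look-alikes about, which are no part of the job. Leave any yellow look-alike of the bushing_b alone. What is shaped like the bushing_a but pink is not meant.

How it is judged (in metres and radians):
On the way:
1. the bushing that lay on its side stands upright on the bare table, let go of ((angle between bushing_a's own z axis and vertical below 0.1 rad or angle between bushing_a's own z axis and vertical above 3.04159 rad) and height (world z) of bushing_a between 0.032 and 0.038 m and contact force between bushing_a and the fingers below 0.1 N and linear speed of bushing_a below 0.02 m/s), for 0.2 s.
At the end, for the whole second after the job is handed in: both bushings at rest, one on each pin: upright within 0.06 rad, centred within 5 mm of the pin's foot, lower end on the plate (centre 42 to 48 mm above the table) ((((horizontal distance between bushing_a and pin_left below 0.005 m and height (world z) of bushing_a between 0.042 and 0.048 m and (angle between bushing_a's own z axis and vertical below 0.06 rad or angle between bushing_a's own z axis and vertical above 3.08159 rad) and linear speed of bushing_a below 0.02 m/s) and (horizontal distance between bushing_b and pin_right below 0.005 m and height (world z) of bushing_b between 0.042 and 0.048 m and (angle between bushing_b's own z axis and vertical below 0.06 rad or angle between bushing_b's own z axis and vertical above 3.08159 rad) and linear speed of bushing_b below 0.02 m/s)) or ((horizontal distance between bushing_a and pin_right below 0.005 m and height (world z) of bushing_a between 0.042 and 0.048 m and (angle between bushing_a's own z axis and vertical below 0.06 rad or angle between bushing_a's own z axis and vertical above 3.08159 rad) and linear speed of bushing_a below 0.02 m/s) and (horizontal distance between bushing_b and pin_left below 0.005 m and height (world z) of bushing_b between 0.042 and 0.048 m and (angle between bushing_b's own z axis and vertical below 0.06 rad or angle between bushing_b's own z axis and vertical above 3.08159 rad) and linear speed of bushing_b below 0.02 m/s)))); the robot touches nothing.
It fails at once if a bystander is moved more than 30 mm (distance of any of label_roll, phone, spray_bottle, herb_jar, stapler, marker from where it was at the start of the episode above 0.03 m).
It also fails if it takes over 72 s, if anything falls off the work surface, if the arm or the gripper's body presses on something with over 40 N, if the wrist force passes 120 N, or if a joint passes its speed limit or range.

## Working session

There is one attempt and no reset: what is moved stays moved. The work goes in short steps, each a Python script; the robot and the scene stay as the last script left them, time stands still between calls to the robot, and variables do not carry over. Pictures are saved under pics/ and viewed, at most 10 in all, crops included, and the job is handed in when it is done.

```bash
mkdir -p pics; cat > h.py <<'E'
from plant import *
import numpy as np, cv2
def snap(n,f):
    c=camera(n); cv2.imwrite(f'pics/{f}.png',c['color'][...,::-1]); np.savez(f'pics/{f}.npz',**c); return c
def load(f): return dict(np.load(f'pics/{f}.npz'))
def ray(c,u,v):
    R=cv2.Rodrigues(np.array(c['rvec'],float))[0]; t=np.array(c['tvec'],float).ravel()
    o=-R.T@t; d=R.T@np.array([(u-c['cx'])/c['fx'],(v-c['cy'])/c['fy'],1.]); return o,d
def at_z(c,u,v,z):
    o,d=ray(c,u,v); return o+d*(z-o[2])/d[2]
def at_d(c,u,v):
    o,d=ray(c,u,v); return o+d*float(c['depth'][int(v),int(u)])
E
python3 - <<'E'
from h import *
for n in('scene','top'):
    c=snap(n,n+'0'); print(n,ray(c,280,210))
s=state(); print({k:s[k] for k in('time_s','tcp_pos','grip_width','force')}, [k for k in globals() if 'over' in k])
a=load('scene0')['color'];b=load('top0')['color']
E
```

```text
scene (array([ 880.0971585 , -742.39515828,  826.59863614]), array([-0.31869208,  0.64075243, -0.69906521]))
top (array([ 423.15620975,  -24.94823818, 1257.29949452]), array([ 0.06703068,  0.02768213, -0.99744958]))
{'time_s': 0.1, 'tcp_pos': array([ 206.74011382, -482.54491835,  404.20312441]), 'grip_width': 1.0001243997332236, 'force': array([ 0.94349285, -0.53188848, -0.36773621])} ['finger_overhang']
```

View pics/top0.png

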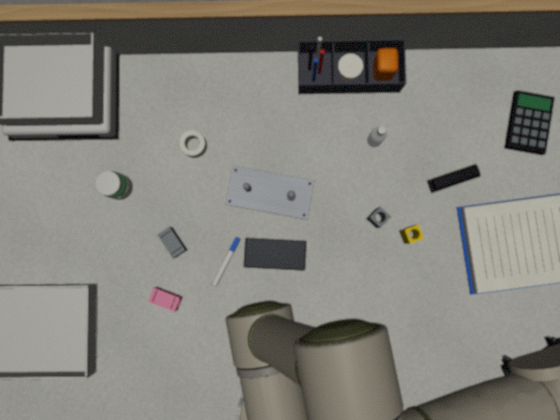

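View pics/scene0.png

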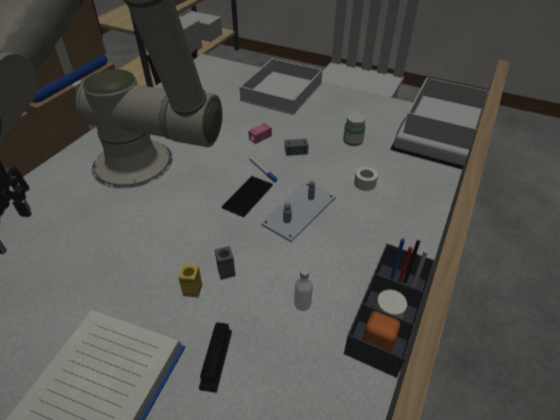

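The top picture shows the lying bushing at about (172,243), the standing one at (378,217) beside the yellow one at (413,234), and the pins at (247,187) and (291,195). Pink is at (165,299). In the scene view the lying bushing is at (296,147), the standing one at (225,262), and the pins at (312,190) and (287,212). Next I'll enlarge both views.

```bash
python3 - <<'E'
from h import *
t=cv2.imread('pics/top0.png'); s=cv2.imread('pics/scene0.png')
def cr(i,u,v,w,h,k): return cv2.resize(i[v:v+h,u:u+w],None,fx=k,fy=k,interpolation=cv2.INTER_CUBIC)
A=np.hstack([cr(t,150,220,50,50,6),cr(t,355,195,50,50,6)])
B=cr(t,220,160,100,60,6)
cv2.imwrite('pics/c1.png',np.vstack([A,B[:300]]))
A=np.hstack([cr(s,270,125,50,50,6),cr(s,200,235,50,50,6)])
B=cr(s,255,170,100,80,6)
cv2.imwrite('pics/c2.png',np.vstack([A,B[:300]]))
c=load('top0')
for n,u,v in(('a',172,243),('b rim',378,210),('plate',270,192),('table',330,140),('pinL',247,186),('pinR',291,195)): print(n,at_d(c,u,v).round(1))
E
```

```text
a [427.6 273.9  39. ]
b rim [ 500.  -225.1   69.8]
plate [552.5  34.2  11.5]
table [ 684.8 -119.4   -0.9]
pinL [562.2  86.9  64.9]
pinR [538.6 -18.7  69.6]
```

View pics/c1.png

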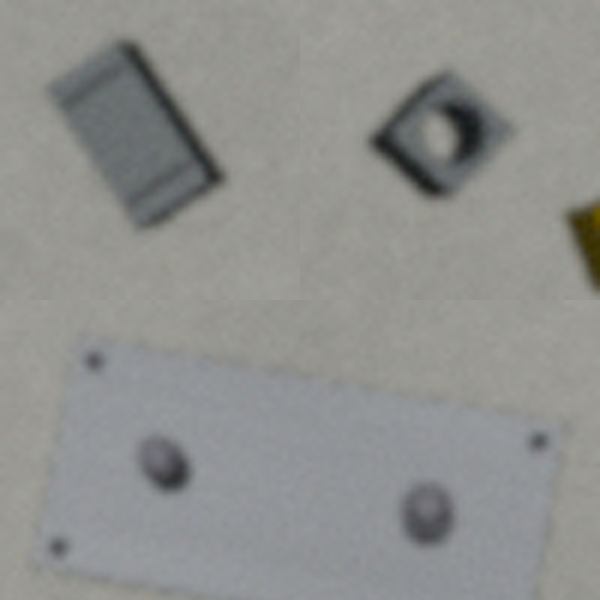

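View pics/c2.png

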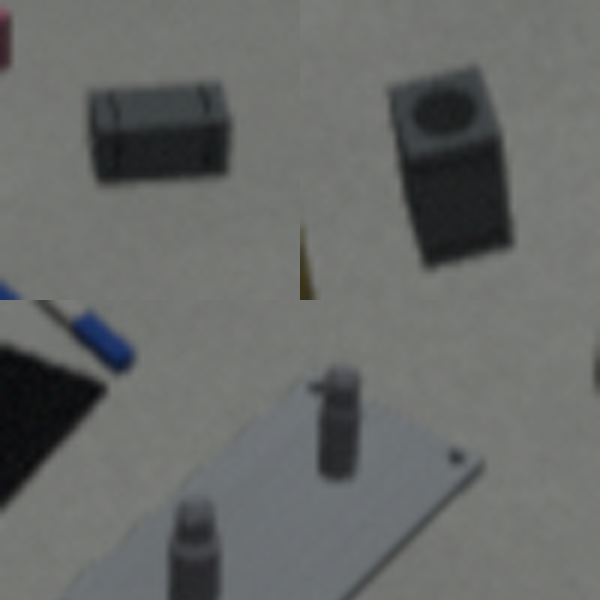

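The crops show the lying bushing's top face with corners at c1 (48,92), (122,42), (210,183) and (140,222), so its bore runs almost radially from the base. The right pin looks thicker (about 48 px against 38 in c2), so I expect to put the tight bushing on pin_left. Next come close wrist views for accuracy.

```bash
cat >> h.py <<'E'
def down(yaw):  # tool z down, tool y (closing line) at angle yaw in world
    y=np.array([np.cos(yaw),np.sin(yaw),0]); z=np.array([0,0,-1.]); return np.column_stack([np.cross(y,z),y,z])
E
python3 - <<'E'
from h import *
print('ovh',finger_overhang)
for yaw in np.arange(-3,3.2,.5):
    q=inverse_kinematics([550,35,400],down(yaw)); print(round(yaw,1), None if q is None else np.round(q,2)[[3,4,5]],end=' ')
sy=-0.22
t0=state()['time_s']
done=[]
for i,y in enumerate((sy,sy+np.pi)):
    try: movep([550,35,400],down(y)); c=snap('wrist',f'ws{i}'); done.append(i)
    except MotionError as e: print(e)
print(done,state()['time_s']-t0)
movep([420,265,380],down(2.2 if inverse_kinematics([420,265,380],down(2.2)) is not None else 2.2-np.pi)); snap('wrist','wa0')
print(state()['time_s'],state()['tcp_pos'])
ims=[cv2.imread(f'pics/{f}.png') for f in('ws0','ws1','wa0')]+[np.zeros((420,560,3),np.uint8)]
cv2.imwrite('pics/m1.png',cv2.resize(np.vstack([np.hstack(ims[:2]),np.hstack(ims[2:])]),(800,600),interpolation=cv2.INTER_AREA))
E
```

```text
ovh 173.4
-3.0 [-0.    1.34  2.85] -2.5 [-0.    1.34  2.35] -2.0 [-0.    1.34  1.85] -1.5 [-0.    1.34  1.35] -1.0 [-0.    1.34  0.85] -0.5 [-0.    1.34  0.35] 0.0 [-0.    1.34 -0.15] 0.5 [-0.    1.34 -0.65] 1.0 [-0.    1.34 -1.15] 1.5 [-0.    1.34 -1.65] 2.0 [-0.    1.34 -2.15] 2.5 [-0.    1.34 -2.65] 3.0 None [0, 1] 2.5667
4.4167 [420.25202944 264.73995721 380.02051903]
```

View pics/m1.png

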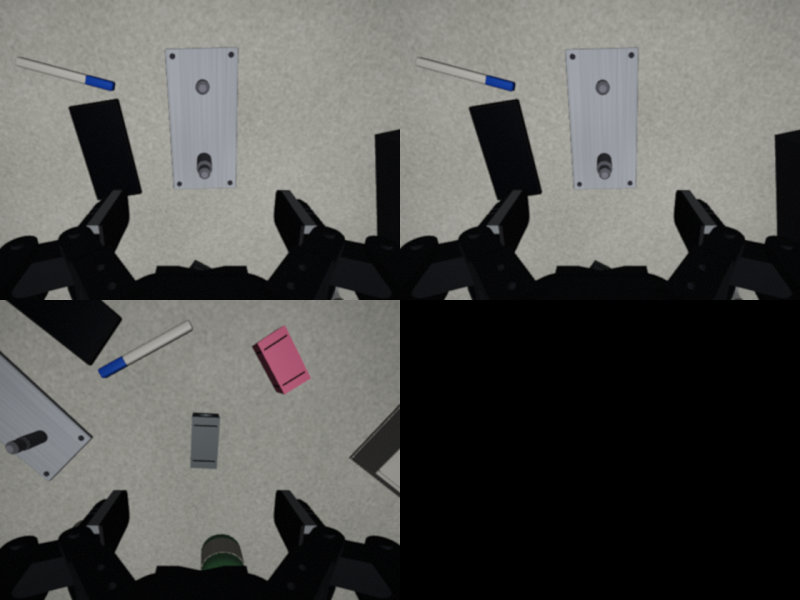

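The wrist views show the pins near full-image (283,122) and (287,232), and the lying bushing near (287,196). I'll enlarge these to read them.

```bash
python3 - <<'E'
from h import *
s=cv2.imread('pics/ws0.png'); a=cv2.imread('pics/wa0.png')
def cr(i,u,v,w,h,k):
    return cv2.resize(np.clip(i[v:v+h,u:u+w].astype(float)*1.6,0,255).astype(np.uint8),None,fx=k,fy=k,interpolation=cv2.INTER_CUBIC)
cv2.imwrite('pics/c3.png',np.hstack([np.vstack([cr(s,265,102,40,40,7),cr(s,265,207,40,45,7)]),cr(a,252,150,70,85,7)]))
c=load('ws0')
print(ray(c,280,210),c['fx'])
for f,u,v in(('ws0',283,122),('ws0',287,245),('ws0',285,180),('wa0',287,200)): print(u,v,at_d(load(f),u,v).round(1))
E
```

```text
(array([565.557825  , 106.61884641, 370.09053577]), array([-0.07122509, -0.29126522, -0.95406381])) 346.7973277298903
283 122 [562.7  90.1  67.3]
287 245 [541.8 -21.   67.4]
285 180 [551.2  28.    9.7]
287 200 [359.9 222.  350.1]
```

View pics/c3.png

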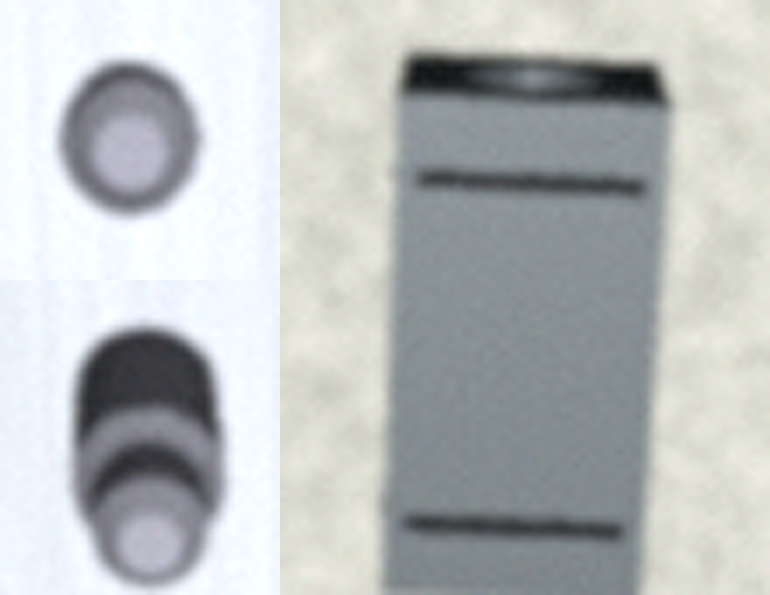

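```bash
python3 - <<'E'
from h import *
W=load('ws0');A=load('wa0');T=load('top0');S=load('scene0')
def tri(*obs):
    M=np.zeros((3,3));b=np.zeros(3)
    for c,u,v in obs:
        o,d=ray(c,u,v);d/=np.linalg.norm(d);P=np.eye(3)-np.outer(d,d);M+=P;b+=P@o
    return np.linalg.solve(M,b).round(1)
pl=at_z(W,283.3,123.4,70);pr=at_z(W,286.4,244.4,70);fr=at_z(W,285.7,223.7,10)
print('pins',pl,pr,'footR',fr,np.linalg.norm(pl-pr))
print('tri pins',tri((W,283.3,123.4),(T,246.7,186.3)),tri((W,286.4,244.4),(T,291.3,195.2)), 'scene',tri((W,283.3,123.4),(S,312,182.5)),tri((W,286.4,244.4),(S,287.7,204.3)))
f=lambda x,y:(252+(x-280)/7,150+y/7)
g=[at_z(A,*f(*p),36) for p in((418,178),(645,188),(622,532),(402,522))]
m1=(g[0]+g[1])/2;m2=(g[2]+g[3])/2;d=m2-m1
print('A',(m1+m2)/2,'len',np.linalg.norm(d),'axis ang',np.arctan2(d[1],d[0]),'width dir',[np.arctan2(*(p-q)[1::-1]) for p,q in((g[1],g[0]),(g[2],g[3]))])
e=[at_z(A,*f(*p),36) for p in((397,98),(668,103))];print('outer edge',e,np.linalg.norm(e[0]-e[1]))
print('tri A',tri((A,*f(522,355)),(T,171.7,242.5)))
k=[at_z(T,355+(x-300)/6,195+y/6,70) for x,y in((448,72),(515,130),(445,195),(385,138))]
k=np.array(k);print('B',k.mean(0),[np.arctan2(*(k[i]-k[i-1])[1::-1]).round(2) for i in range(4)],[np.linalg.norm(k[i]-k[i-1]).round(1) for i in range(4)])
print('tri B',tri((T,379.8,217),(S,200+(443-300)/6,235+113/6)))
E
```

```text
pins [562.75521495  89.03913545  70.        ] [541.55488292 -19.19177526  70.        ] footR [541.31171104 -20.11551935  10.        ] 110.28773327055787
tri pins [562.5  88.3  56.6] [539.8 -20.   66.5] scene [562.8  88.8  65.8] [541.9 -19.8  68.1]
A [430.02306258 278.52791806  36.        ] len 48.19467911973937 axis ang 0.5777739580562741 width dir [np.float64(2.154245727276895), np.float64(2.1507695764765034)]
outer edge [array([411.05609462, 244.49380308,  36.        ]), array([390.81227299, 273.47866973,  36.        ])] 35.35441710039402
tri A [429.2 277.   35.4]
B [ 482.54669407 -228.72522896   70.        ] [np.float64(-0.78), np.float64(-2.3), np.float64(2.3), np.float64(0.79)] [np.float64(36.3), np.float64(34.9), np.float64(38.0), np.float64(32.5)]
tri B [ 483.  -230.    65.3]
```

Pin tops, heights and the 110 mm pin spacing all check out. The bushing tops come out at 35.4 mm (A) and 65.3 mm (B), against 36 and 70 expected. Next I stand A up, gripping it tilted near its outer end.

```bash
cat > up.py <<'E'
from h import *
from scipy.spatial.transform import Rotation as Ro
import sys
th=.58; r=np.array([np.cos(th),np.sin(th),0]); t=np.array([-r[1],r[0],0]); z=np.array([0,0,1.])
C=np.array([429.8,278.,18.]); G=C+9*r+6*z
tz=-r*np.sin(np.pi/6)-z*np.cos(np.pi/6)
best=None
for s in(1,-1):
    R1=np.column_stack([np.cross(s*t,tz),s*t,tz]); P1=G-155*tz
    Q=Ro.from_rotvec(np.cross(r,z)*np.pi/2).as_matrix()
    R2=Q@R1; C2=np.array([C[0],C[1],37.]); P2=C2+Q@(P1-C)
    poses=[(P1-90*tz,R1),(P1,R1),(P1+50*z,R1),(P2+33*z,R2),(P2,R2),(P2-110*R2[:,2],R2)]
    qs=[inverse_kinematics(p,R) for p,R in poses]
    print(s,[None if q is None else np.round(q,2).tolist() for q in qs])
    if best is None and all(q is not None for q in qs): best=poses
if best and len(sys.argv)>1:
    p=best
    movep(*p[0]); print('in',servo_line(p[1][0],v=120,stop_force=15)); close_gripper()
    s=state();print('grip',s['grip_width'],s['finger_force'],s['force'].round(1))
    servo_line(p[2][0],v=150); movep(*p[3]); servo_line(p[4][0]+5*z,v=100)
    print('down',servo_line(p[4][0]-5*z,v=20,stop_force=4)); s=state(); print('C z',s['tcp_pos'][2]-(p[4][0][2]-37),s['force'].round(1))
    gripper_open(); pause(.3)
    servo_line(p[5][0],v=200); snap('scene','up'); print(state()['time_s'])
E
python3 up.py
```

```text
1 [[0.4, 0.83, 1.14, -0.09, 1.69, -1.73], [0.39, 0.85, 1.35, -0.09, 1.47, -1.72], [0.39, 0.77, 1.33, -0.09, 1.55, -1.73], [0.17, 0.48, 2.38, 2.64, 0.79, 1.73], [0.17, 0.6, 2.37, 2.69, 0.89, 1.66], None]
-1 [[0.4, 0.83, 1.14, -0.09, 1.69, 1.41], [0.39, 0.85, 1.35, -0.09, 1.47, 1.42], [0.39, 0.77, 1.33, -0.09, 1.55, 1.41], [0.17, 0.48, 2.38, 2.64, 0.79, -1.41], [0.17, 0.6, 2.37, 2.69, 0.89, -1.49], None]
```

Ending tilted outward isn't reachable because joint 5 runs out. I'll do the reverse: grip nearly vertical near the inner end and finish with the tool almost level, pointing inward, on clear table right of the phone. I'll check IK for several tilts.

```bash
cat > up.py <<'E'
from h import *
from scipy.spatial.transform import Rotation as Ro
import sys
z=np.array([0,0,1.]); C=np.array([429.8,278.,18.])
def plan(a,C2,ph,s,k=17,g=24):
    th=.58; r=np.array([np.cos(th),np.sin(th),0]); t=np.array([-r[1],r[0],0])
    G=C-k*r+(g-18)*z; tz=r*np.sin(a)-z*np.cos(a)
    R1=np.column_stack([np.cross(s*t,tz),s*t,tz]); P1=G-155*tz
    Q=Ro.from_rotvec([0,0,ph-th]).as_matrix()@Ro.from_rotvec(-np.cross(r,z)*np.pi/2).as_matrix()
    R2=Q@R1; P2=np.array([*C2,37.])+Q@(P1-C)
    return [(P1-90*tz,R1),(P1,R1),(P1+180*z,R1),(P2+60*z,R2),(P2,R2),(P2-80*R2[:,2],R2),(P2-80*R2[:,2]+100*z,R2)]
if __name__=='__main__':
  for a in(0,10,15,20):
   for C2 in((380,-90),(420,-90),(330,-90)):
    for ph in(np.arctan2(C2[1],C2[0]),-.5,0.):
     for s in(1,-1):
      qs=[inverse_kinematics(p,R) for p,R in plan(np.radians(a),C2,ph,s)]
      ok=[q is not None for q in qs]
      if sum(ok)>5: print(a,C2,round(ph,2),s,ok,[np.round(qs[i],2).tolist() for i in(1,2,3,4) if ok[i]])
E
python3 up.py
```

```text
0 (380, -90) -0.23 1 [True, True, True, True, True, True, True] [[0.34, 0.56, 1.81, -0.0, 0.77, -1.81], [0.34, 0.29, 1.65, -0.0, 1.2, -1.81], [-0.42, 1.03, 1.35, -0.25, 2.32, -1.74], [-0.42, 1.14, 1.31, -0.24, 2.25, -1.72]]
0 (380, -90) -0.23 -1 [True, True, True, True, True, True, True] [[0.34, 0.56, 1.81, -0.0, 0.77, 1.33], [0.34, 0.29, 1.65, -0.0, 1.2, 1.33], [-0.42, 1.03, 1.35, -0.25, 2.32, 1.4], [-0.42, 1.14, 1.31, -0.24, 2.25, 1.42]]
0 (380, -90) -0.5 1 [True, True, True, True, True, True, True] [[0.34, 0.56, 1.81, -0.0, 0.77, -1.81], [0.34, 0.29, 1.65, -0.0, 1.2, -1.81], [-0.52, 1.02, 1.37, -0.03, 2.32, -1.59], [-0.52, 1.13, 1.33, -0.03, 2.25, -1.59]]
0 (380, -90) -0.5 -1 [True, True, True, True, True, True, True] [[0.34, 0.56, 1.81, -0.0, 0.77, 1.33], [0.34, 0.29, 1.65, -0.0, 1.2, 1.33], [-0.52, 1.02, 1.37, -0.03, 2.32, 1.55], [-0.52, 1.13, 1.33, -0.03, 2.25, 1.55]]
0 (380, -90) 0.0 1 [True, True, True, True, True, True, True] [[0.34, 0.56, 1.81, -0.0, 0.77, -1.81], [0.34, 0.29, 1.65, -0.0, 1.2, -1.81], [-0.33, 1.02, 1.36, -0.44, 2.28, -1.87], [-0.33, 1.13, 1.32, -0.42, 2.21,
[... 14009 characters left out ...]
 -1.62], [-0.57, 0.9, 1.59, -0.07, 1.87, -1.61]]
20 (330, -90) -0.5 -1 [True, True, True, True, True, True, True] [[0.29, 0.47, 2.05, 0.34, 0.3, 0.97], [0.29, 0.13, 1.9, 0.14, 0.78, 1.2], [-0.57, 0.79, 1.6, -0.07, 1.98, 1.52], [-0.57, 0.9, 1.59, -0.07, 1.87, 1.53]]
20 (330, -90) 0.0 1 [True, True, True, True, True, True, True] [[0.29, 0.47, 2.05, 0.34, 0.3, -2.17], [0.29, 0.13, 1.9, 0.14, 0.78, -1.95], [-0.37, 0.79, 1.6, -0.37, 1.93, -1.84], [-0.37, 0.9, 1.59, -0.36, 1.83, -1.8]]
20 (330, -90) 0.0 -1 [True, True, True, True, True, True, True] [[0.29, 0.47, 2.05, 0.34, 0.3, 0.97], [0.29, 0.13, 1.9, 0.14, 0.78, 1.2], [-0.37, 0.79, 1.6, -0.37, 1.93, 1.31], [-0.37, 0.9, 1.59, -0.36, 1.83, 1.34]]
```

Every option is reachable. I'll start 20° tilted and end at 70°, at (350,-90).

```bash
cat > go1.py <<'E'
from up import *
C2=(350,-90); p=plan(np.radians(20),C2,-.25,-1)
movep(*p[0]); print('in',servo_line(p[1][0],v=120,stop_force=15)); close_gripper()
s=state();print('grip',s['grip_width'],s['finger_force'],s['force'].round(1))
servo_line(p[2][0],v=220); movep(*p[3]); servo_line(p[4][0]+4*z,v=120)
print('grip',state()['grip_width'])
print('down',servo_line(p[4][0]-6*z,v=20,stop_force=4)); s=state(); print('C z',s['tcp_pos'][2]-(p[4][0][2]-37),s['force'].round(1))
gripper_open(); pause(.3)
servo_line(p[5][0],v=200); servo_line(p[6][0],v=250); c=snap('scene','up'); snap('top','upt'); print(state()['time_s'])
s=cv2.imread('pics/up.png'); t=cv2.imread('pics/upt.png')
cv2.imwrite('pics/m2.png',np.hstack([s[:,100:460],t[:,130:490]]))
E
python3 go1.py
```

```text
in False
grip 0.4071006416458447 60.32612106995657 [-1.8 -0.8  5.1]
grip 0.41249448078343426
down True
C z 35.387795843504364 [ 1.1 -0.7  4.5]
13.7417
```

View pics/m2.png

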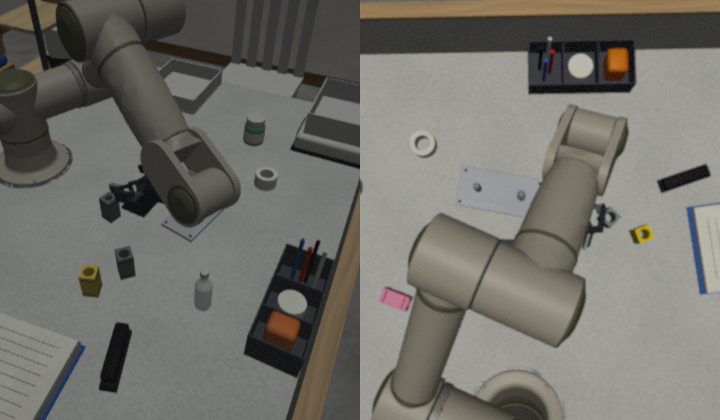

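A stands upright and released at scene (210,205), at height 35.4 mm. Nothing else has moved. Now I regrasp it from above and try it on the left pin, which looks thin.

```bash
cat >> h.py <<'E'
DZ=155+18      # tcp height above bushing centre when held from above
def tryon(p,yaw,F=15):
    "lower a held bushing over the pin at p; True when home"
    R=down(yaw); p=np.array(p,float)
    movep([*p,125+DZ],R); servo_line([*p,108+DZ],v=100)
    offs=[(0,0)]+[(a*np.cos(t),a*np.sin(t)) for a in(1.,2.) for t in np.arange(0,2*np.pi,np.pi/3)]
    zc=108
    for i,o in enumerate(offs):
        q=p+o
        if i: servo_line([*q,zc+2+DZ],v=80)
        hit=servo_line([*q,44.5+DZ],v=60,stop_force=F); s=state(); zc=s['tcp_pos'][2]-DZ
        print('try',np.round(o,1),hit,'zc',round(zc,1),s['force'].round(1),'t',round(s['time_s'],1))
        if zc<47.5: return True
        if i>=6 and zc<90: return False
    return False
E
python3 - <<'E'
from h import *
movep([350,-90,330],down(-.25)); print(state()['time_s'])
print('in',servo_line([350,-90,35+DZ],v=150,stop_force=15)); close_gripper(); s=state(); print(s['grip_width'],s['finger_force'],s['time_s'])
servo_line([350,-90,125+DZ],v=200)
print(tryon((562.6,88.6),-.194))
E
```

```text
15.2417
in False
0.4164869629538282 59.961742758750916 16.725
try [0 0] True zc 45.4 [-1.2  0.6  4.2] t 19.7
True
```

A went home on pin_left (centre 45.4 mm), so the left pin is the thin one. I release it, then squeeze B twice to centre it and put it on pin_right.

```bash
python3 - <<'E'
from h import *
gripper_open(); pause(.2)
p=state()['tcp_pos']; servo_line([p[0],p[1],320],v=200)
T=load('top0'); b=at_z(T,379.8,217,70)[:2]; y=at_z(T,413.5,233.5,70)[:2]; print(b,y,np.linalg.norm(b-y)); b=np.array([482.6,-229.3])
for i,yaw in enumerate((.785,-.785)):
    movep([*b,(300 if i==0 else 100+DZ)],down(yaw))
    print('in',servo_line([*b,35+DZ],v=120,stop_force=15)); close_gripper(); s=state(); print(s['grip_width'],s['finger_force'],s['time_s'])
    if i==0: gripper_open(); servo_line([*b,100+DZ],v=200)
servo_line([*b,125+DZ],v=200)
print(tryon((541.3,-19.7),-.194))
E
```

```text
[ 483.22149572 -228.96152599] [ 443.09808108 -307.59242265] 88.27630662898885
in False
0.4115363301808381 60.235351100564 23.9917
in False
0.41058643894871677 60.46736240386963 27.625
try [0 0] True zc 45.5 [-0.1  0.3  3.5] t 30.4
True
```

```bash
python3 - <<'E'
from h import *
gripper_open(); pause(.2)
p=state()['tcp_pos']; servo_line([p[0],p[1],330],v=200); movep([350,-250,380],down(-.6)); pause(.3)
snap('scene','fin'); snap('top','fint'); T=load('fint')
s=cv2.imread('pics/fin.png'); t=cv2.imread('pics/fint.png')
cv2.imwrite('pics/m3.png',np.hstack([cv2.resize(s[150:270,230:380],None,fx=2.6,fy=2.6),cv2.resize(t[130:250,200:350],None,fx=2.6,fy=2.6)]))
# bushing top heights near the pins
for q in((562.6,88.6),(541.3,-19.7)):
    R=cv2.Rodrigues(T['rvec'])[0]
    for d in((14,0),(-14,0),(0,14),(0,-14)):
        X=R@np.array([q[0]+d[0],q[1]+d[1],80])+np.ravel(T['tvec']); u=T['fx']*X[0]/X[2]+T['cx'];v=T['fy']*X[1]/X[2]+T['cy']; print(at_d(T,round(u),round(v))[2].round(1),end=' ')
print(state()['time_s'])
E
```

```text
82.2 76.2 78.6 79.9 81.9 76.4 79.6 78.7 33.4417
```

View pics/m3.png

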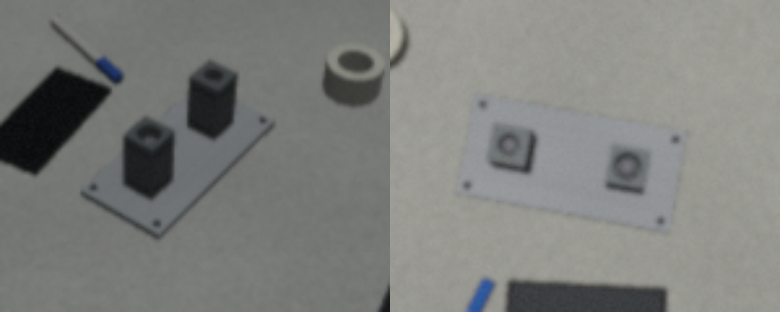

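Both bushings sit upright on the plate, seen at about (212,100) and (148,157) in the left crop. Their tops measure about 80 mm, so their centres are at 45 mm. I'm handing in.

```bash
python3 -c "
from plant import *
print(sign_off())"
```

```text
the job is handed in; nothing more can be done
None
```

The job is handed in, with no verdict returned: after being stood up and let go on the bare table, bushing_a is fully home on pin_left (the thin one), and bushing_b is home on pin_right; I saw no bystander move.

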